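# Find the filler plate that fits the dry-block heater

## Robot

A 6-joint arm with a two-finger parallel gripper is mounted at the origin on the work surface. World frame = base frame: x ahead of the robot, y to its left, z up, the work surface at z = 0. Lengths are in m, angles in degrees, forces in N, time in s.
With the tool pointing down it reaches from about 0.4 to 0.825 m from the base axis. Payload 7 kg.
Tool frame: the origin (TCP) lies midway between the tips of the shut fingers; the grasp point (between the pads) lies r.grip_depth behind it (r.grip_depth is the distance from the TCP to the grasp point, in m); z points along the fingers, y is the line along which they close (so a half turn about z gives the same grasp; the last joint's range is limited). The gripper opens to 88 mm and grips with 3 to 60 N. Pads are 19 mm wide; open, the fingers measure 130 mm over their backs; the gripper's body (78 mm by 193 mm) begins 47 mm behind the grasp point.
Start: joints at [-57.691, 20.546, 0.682, 0, -70.136, -16.507], TCP at [0.184, -0.649, 0.227] pointing down, gripper open.
Joint ranges: [-176.03, 176.03], [-82.01, 121.73], [-58.28, 71.71], [-173.87, 95.51], [-174.79, -0.11], [-173.66, 173.66]. Speed limits (degrees/s): [136.94, 136.94, 172.46, 180, 180, 180].

## Interface

Orientations are given as [roll, pitch, yaw] about the fixed x, y, z axes, in that order (R = Rz(yaw) Ry(pitch) Rx(roll)).
In Python, from plant import r gives the robot as it stands.
- The arm moves only by the tool send_path, called after ">>>" in YAML: its name, and indented under it one key for each argument. Schema: {"type":"object","properties":{"ticks":{"type":"array","items":{"type":"object","properties":{"x":{"type":"number"},"y":{"type":"number"},"z":{"type":"number"},"wx":{"type":"number"},"wy":{"type":"number"},"wz":{"type":"number"}},"additionalProperties":false},"minItems":1,"maxItems":12},"aperture":{"type":"number"},"squeeze":{"type":"number"},"only":{"type":"string"},"quiet":{"type":"boolean"},"lines":{"type":"string"}},"required":["ticks"],"additionalProperties":false}. ticks is a list of rows, 1 to 12 of them, each an object with the fields x, y, z (the shift in m), wx, wy, wz (a rotation vector in degrees); a field left out counts as zero; each row is the pose to reach, as a shift and turn from the pose commanded when the call began, along the tool's axes at that moment; what a row does not reach only later rows make up. A row lasts 1/12 s, in which the tool goes at most 0.0417 m and 7.16 degrees, less where a joint would pass 70% of its speed; a pose out of reach is approached as far as the arm can. aperture is the finger opening in m, set as the call begins (left out keeps the last). The fingers move at their own pace and stop on an object; squeeze is the grip in N (left out, the last holds). Time passes only in rows, so rows that do not move let the fingers close. The tool returns the time, the measured TCP pose, the force, the opening and the grip force at its end. only (a regular expression) keeps the lines of the reply that match it, lines (a string "A,B") keeps lines A to B, and quiet returns only ok. Input that does not fit is refused with a message, and nothing moves.
- r.get_state(): the state, without advancing time (a new reading comes with each control period).
- r.capture(name): name is "side" or "top"; returns a dict with "frame" (480x640x3 uint8, red, green, blue), "z_map" (480x640 float32, m along the optical axis (not along the pixel's ray), 0 where there is no reading), "fx", "fy", "cx", "cy" (pixels), "cam_to_world" (4x4, takes a point from camera to world coordinates). Camera axes: x right, y down, z forward; pixel columns grow to the right and rows downward; lengths in m; the calibration is good to about 2 mm. A picture is of the moment at which its call begins.
- r.close_job(): hands the job in; it is judged then, once.
The state is a dict: "time_s": time; "joints": joint angles; "qd": joint speeds; "joint_torque": joint torques, N m; "tcp_pos": TCP position; "eef_rot": TCP orientation; "contact_force": force on the tool from outside, world axes, zero at the start; "moment": the same for the moment, N m; "gripper_width": finger opening in m; "gripper_force": force on a finger pad.
Only numpy, scipy, OpenCV 4.12 (cv2) and the standard library are available. Lean on these libraries where they do the work, as an engineer would, in place of code of your own. Each camera call takes 0.05 s, during which the arm holds its last target. There are 200 camera calls.

## Task

Take up the play beside the tube block in the dry-block heater: find by trying which of the four filler plates goes all the way down into the gap between the steel lip and the block and is held there snugly (one that rattles is too thin, one that needs forcing is too thick). Leave that one fully down and the other three standing in the slots of the blue stand; work gently, never pressing hard on the heater, and leave the bottle, beaker and pot alone.

Things in the scene. Friction and masses are not known exactly. Their poses are not given: they have to be found in the camera images.
- heater: Dry-block heater fixed to the bench: grey and white housing 180 mm (x) by 200 mm (y), 85 mm high; origin: centre of its underside, z up. In its top is a well, x = -20 to 66 mm, y = -40 to 40 mm, floor at z = 50 mm, with an aluminium tube block in it (74 mm along y, top at z = 85 mm, three orange-capped tubes up to z = 101 mm, at least 30 mm from the gap). Do not load it over 40 N.
- lip: Steel lip fixed to the heater. Origin: middle of the top edge of its gap face, at heater x = -20, y = 0, z = 115 mm (30 mm above the block); the face is 70 mm wide along y, upright, looks to +x, and goes down to the well floor. The gap runs from it to the block: 8.3 to 15.6 mm, not reported. The block yields +x up to 2.5 mm on a spring (2.5 to 5.5 N), then stops. A fitting plate bears on both.
- stand: Blue plastic stand fixed to the bench, 162 mm (x) by 74 mm (y), 45 mm high; origin: centre of its underside. Four slots open to above at x = -54, -18, 18 and 54 mm, each 18 mm (x) by 56 mm (y), floor at z = 8 mm. One filler plate stands in each; which plate is in which slot varies, and any slot takes any plate.
- spacer_green: Flat aluminium filler plate, upright, green plastic handle on top. 10 mm thick (x), 50 mm wide (y), 115 mm high: bare metal to 70 mm, handle (same thickness, 36 mm wide along y) from 70 to 115 mm. Foot tapered on both faces: 3 mm thinner per side at the bottom, full thickness from 12 mm up. 50 to 100 g. Origin: centre of the underside, z up.
- spacer_yellow: Flat aluminium filler plate, upright, yellow plastic handle on top. 12 mm thick (x), 50 mm wide (y), 115 mm high: bare metal to 70 mm, handle (same thickness, 36 mm wide along y) from 70 to 115 mm. Foot tapered on both faces: 3 mm thinner per side at the bottom, full thickness from 12 mm up. 50 to 100 g. Origin: centre of the underside, z up.
- spacer_red: Flat aluminium filler plate, upright, red plastic handle on top. 14 mm thick (x), 50 mm wide (y), 115 mm high: bare metal to 70 mm, handle (same thickness, 36 mm wide along y) from 70 to 115 mm. Foot tapered on both faces: 3 mm thinner per side at the bottom, full thickness from 12 mm up. 50 to 100 g. Origin: centre of the underside, z up.
- spacer_black: Flat aluminium filler plate, upright, black plastic handle on top. 16 mm thick (x), 50 mm wide (y), 115 mm high: bare metal to 70 mm, handle (same thickness, 36 mm wide along y) from 70 to 115 mm. Foot tapered on both faces: 3 mm thinner per side at the bottom, full thickness from 12 mm up. 50 to 100 g. Origin: centre of the underside, z up.
- reagent_bottle: Amber bottle with a blue cap, 60 mm diameter, 130 mm high, standing; origin: centre of underside. Leave alone.
- beaker: Glass beaker, 64 mm diameter, 80 mm high, standing; origin: centre of underside. Leave alone.
- sample_pot: White lidded pot, 52 mm diameter, 60 mm high, standing; origin: centre of underside. Leave alone.

How it is judged:
By the outcome, as a careful person would: the job done as asked, in the order asked, and still so for the second after the job is handed in, with the robot touching nothing.
It also fails if it takes over 72 s, if anything falls off the work surface, if the arm or the gripper's body presses on something with over 40 N, if the wrist force passes 120 N, or if a joint passes its speed limit or range.

## Working session

There is one attempt and no reset: what is moved stays moved. The work goes in short steps, Python scripts to look and compute and a tool call to move; the robot and the scene stay as the last step left them, time stands still between calls to the robot, and variables do not carry over. Pictures are saved under pics/ and viewed, at most 10 in all, crops included, and the job is handed in when it is done.

```bash
mkdir -p pics; ls
```

Run:
```python
from plant import r
import cv2,numpy as np
s=r.get_state(); print(s, r.grip_depth)
for n in("side","top"):
    c=r.capture(n); cv2.imwrite(f"pics/{n}0.png",c["frame"][:,:,::-1]); np.savez(f"{n}0.npz",**c)
    print(n,c["fx"],c["fy"],c["cx"],c["cy"],c["cam_to_world"].round(4).tolist())
```

```text
pics
{'time_s': 0.0, 'joints': array([-5.76917844e+01,  2.05902613e+01,  6.33878129e-01, -1.83153494e-02,
       -7.01346314e+01, -1.65063067e+01]), 'qd': array([ 0.00680681,  0.04566302, -0.05969744,  0.08173863,  0.03621593,
        0.0272614 ]), 'joint_torque': array([ 9.37901241e-04, -5.82718241e+01,  2.93059838e+01,  6.99734196e+00,
        6.71107948e-03, -2.29008247e-04]), 'tcp_pos': array([ 0.18364046, -0.64904341,  0.22564239]), 'eef_rot': array([ 1.79907844e+02, -9.35332713e-03, -1.64204321e+02]), 'contact_force': array([-0.00817487, -0.1933574 , -0.45747756]), 'moment': array([-0.0096108 ,  0.00314641, -0.03916925]), 'gripper_force': 0.0, 'gripper_width': 0.08748733077733521} 0.0188
side 599.3484853526073 599.3484853526073 322.9963106865521 245.9448979144427 [[-0.9828, -0.0876, 0.1629, 0.4326], [-0.1846, 0.5123, -0.8387, 0.7688], [-0.01, -0.8543, -0.5197, 0.6013], [0.0, 0.0, 0.0, 1.0]]
top 445.7849370535612 445.7849370535612 319.0191323545908 240.37538010439968 [[0.025, -0.9975, 0.0655, 0.5148], [-0.9997, -0.0245, 0.0084, 0.0108], [-0.0068, -0.0657, -0.9978, 0.8089], [0.0, 0.0, 0.0, 1.0]]
```

View pics/side0.png

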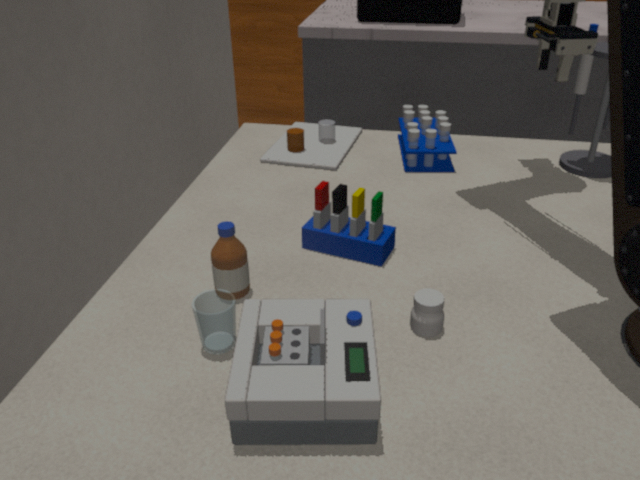

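View pics/top0.png

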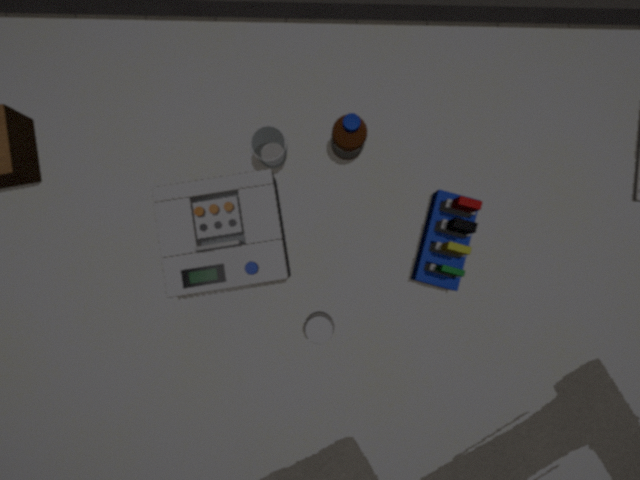

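The side view shows the stand at about (348,238), with plates red, black, yellow and green from left to right, and the heater at about (305,370). In the top view the heater is at about (222,233) with the gap near (220,241), and the stand is at about (448,240). I'll enlarge both.

Run:
```python
import cv2,numpy as np
t=cv2.imread("pics/top0.png"); s=cv2.imread("pics/side0.png")
f=lambda im,x,y,w,h,k:cv2.convertScaleAbs(cv2.resize(im[y:y+h,x:x+w],None,fx=k,fy=k,interpolation=cv2.INTER_CUBIC),alpha=1.6)
A=np.hstack([f(t,150,165,150,140,2.66)[:372,:399],f(t,405,170,100,140,2.66)[:372]])
A=np.hstack([f(t,150,165,150,140,4)[:560,:600],np.zeros((560,0,3),np.uint8)])
cv2.imwrite("pics/theat.png",A)
cv2.imwrite("pics/stands.png",np.hstack([f(t,405,180,80,120,5)[:600],f(s,295,175,110,100,3.6).copy()[:360].__class__((600,396,3),dtype=np.uint8)*0+cv2.copyMakeBorder(f(s,295,175,110,100,3.6),0,240,0,0,cv2.BORDER_CONSTANT)]))
cv2.imwrite("pics/sheat.png",f(s,225,290,160,150,4))
```

```text
(no output)
```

View pics/theat.png

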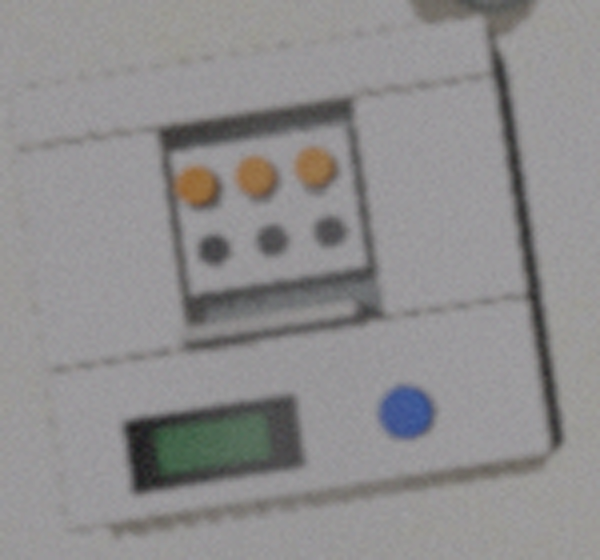

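View pics/stands.png

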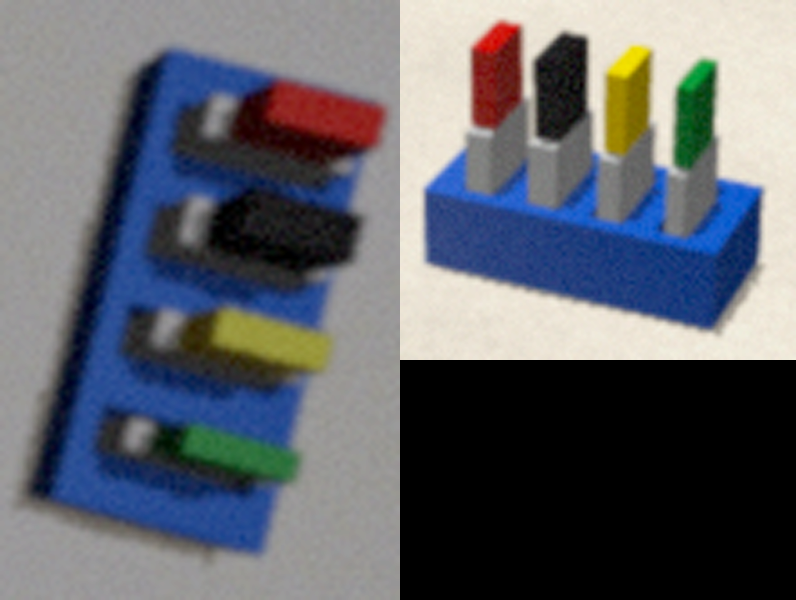

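View pics/sheat.png

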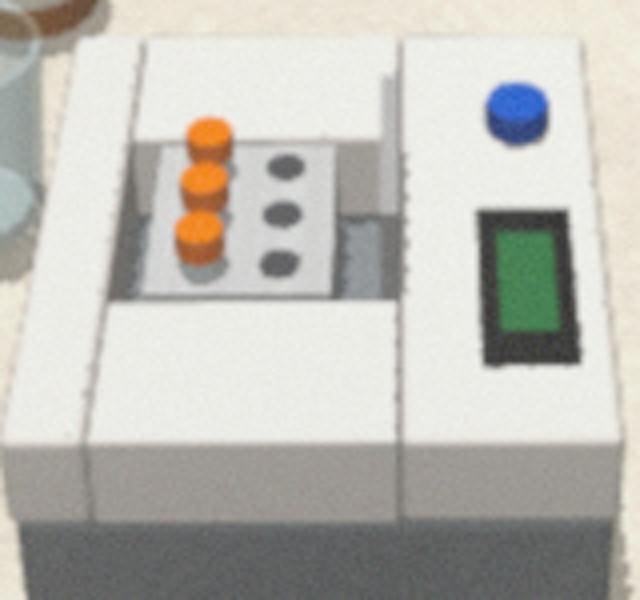

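The heater crop shows the heater yawed about +9°: the lip is the light bar at about (275,312), the gap lies between it and the block's edge (190-370,285), and the three tube caps are far from it. The stand crop shows the slots and handles clearly, in the order red (+x side), black, yellow, green. The side crop shows a gap of roughly (335-400,240) beside the block. Next I'll measure with depth from both views.

Create h.py:
```python
import numpy as np,cv2
def cloud(c):
    z=c["z_map"].astype(float); v,u=np.mgrid[:480,:640]
    P=np.stack([(u-c["cx"])/c["fx"]*z,(v-c["cy"])/c["fy"]*z,z],-1)
    T=c["cam_to_world"]; W=P@T[:3,:3].T+T[:3,3]; W[z<=0]=np.nan
    return W,cv2.cvtColor(c["frame"],cv2.COLOR_RGB2HSV)
def rect(p): # centre,size,angle
    (c,s,a)=cv2.minAreaRect((p[:,:2]*1000).astype(np.float32)); return np.round(c,1),np.round(s,1),round(a,2)
```

Run:
```python
from h import *
for n in("top","side"):
    W,H=cloud(np.load(n+"0.npz")); X,Y,Z=np.moveaxis(W,-1,0); h,s,v=np.moveaxis(H,-1,0).astype(int)
    print(n,"bench z",np.nanmedian(Z[(abs(X-.5)<.3)&(abs(Y)<.05)]))
    reg=(Y>0.08)&(Y<.4)&(X>.35)&(X<.7)
    m=reg&(abs(Z-.085)<.004); m=cv2.morphologyEx(m.astype(np.uint8),cv2.MORPH_OPEN,np.ones((5,5)))
    k,l,st,_=cv2.connectedComponentsWithStats(m); l=l==1+st[1:,4].argmax()
    print(" heater",rect(W[l]),"z",np.median(Z[l]))
    sb=(Y<-.05)&(Y>-.5)&(X>.35)&(X<.75)
    b=sb&(h>105)&(h<130)&(s>120); m=b&(abs(Z-.045)<.004)
    print(" stand",rect(W[m]),"z",np.median(Z[m]),m.sum())
    for c,q in dict(green=(h>50)&(h<85)&(s>110),yellow=(h>18)&(h<38)&(s>110),red=((h<8)|(h>172))&(s>110),black=(v<45)).items():
        q=q&sb&(Z>.06)&(Z<.14)
        t=q&(Z>np.nanpercentile(Z[q],97)-.006)
        print(" ",c,q.sum(),t.sum(),"ztop",np.median(Z[t]).round(4),"med",np.median(W[t],0).round(4),rect(W[t]))
    m=reg&(Z>.095)&(Z<.13)&(s<60)
    print(" lip/caps pts",m.sum(),rect(W[m]) , np.nanpercentile(Z[m],[10,50,90]).round(4))
```

```text
top bench z -0.0009483933421028934
 heater (array([571.7, 180.2]), array([183.8, 199.5]), 10.38) z 0.08389991954360665
 stand (array([ 571.7, -203. ]), array([ 72.4, 161. ]), 76.02) z 0.043821912601320845 1787
  green 189 134 ztop 0.1218 med [ 0.5193 -0.1885  0.1218] (array([ 551.1, -195.3]), array([33.3, 75. ]), 79.04)
  yellow 252 160 ztop 0.1215 med [ 0.5537 -0.1985  0.1215] (array([ 553.6, -199. ]), array([34.1, 10.7]), 76.43)
  red 341 201 ztop 0.1215 med [ 0.6243 -0.2148  0.1215] (array([ 611., -213.]), array([34.5, 42.5]), 78.28)
  black 853 231 ztop 0.1218 med [ 0.5893 -0.2069  0.1218] (array([ 566.1, -201.7]), array([ 34. , 106.6]), 75.53)
 lip/caps pts 250 (array([553.4, 172.5]), array([128.2,  79.3]), 23.41) [0.0972 0.1132 0.1151]
side bench z 0.007825258861677842
 heater (array([573.3, 181.4]), array([183.9, 204.2]), 10.46) z 0.08550868186805344
 stand (array([ 572.6, -203. ]), array([ 80., 161.]), 76.67) z 0.04557827853530916 841
  green 241 55 ztop 0.123 med [ 0.5198 -0.1864  0.123 ] (array([ 551.2, -181.3]), array([81. , 32.9]), 9.9)
  yellow 312 71 ztop 0.1237 med [ 0.5549 -0.1949  0.1237] (array([ 564.4, -191.1]), array([55.4, 29.4]), 29.42)
  red 333 79 ztop 0.1236 med [ 0.6254 -0.2102  0.1236] (array([ 624.9, -213.2]), array([36.7, 12.3]), 77.27)
  black 366 80 ztop 0.1233 med [ 0.5895 -0.2008  0.1233] (array([ 589.8, -207.3]), array([37.1, 13.7]), 75.57)
 lip/caps pts 232 (array([557.8, 174.8]), array([133. ,  80.8]), 24.0) [0.0981 0.115  0.1163]
```

Add to h.py:
```python
def prof(c,o,yaw,z,xs,ys):
    a=np.radians(yaw); T=np.linalg.inv(c["cam_to_world"]); g=cv2.cvtColor(c["frame"],cv2.COLOR_RGB2GRAY).astype(np.float32)
    X,Y=np.meshgrid(xs,ys); W=np.stack([o[0]+X*np.cos(a)-Y*np.sin(a),o[1]+X*np.sin(a)+Y*np.cos(a),0*X+z],-1)
    P=W@T[:3,:3].T+T[:3,3]
    return cv2.remap(g,(P[...,0]/P[...,2]*c["fx"]+c["cx"]).astype(np.float32),(P[...,1]/P[...,2]*c["fy"]+c["cy"]).astype(np.float32),cv2.INTER_LINEAR)
```

Run:
```python
from h import *
xs=np.arange(-.1,.1,.001); ys=np.arange(-.11,.11,.001)
for n,o,z in(("top",(.5717,.1802),.0839),("side",(.5733,.1814),.0855)):
    c=np.load(n+"0.npz")
    im=prof(c,o,10.4,z,xs,ys); cv2.imwrite(f"rect_{n}.png",im)
    p=im[(ys>-.028)&(ys<.028)]
    for a,b in((-.095,-.082),(-.03,.008),(.055,.075)):
        k=(xs>=a)&(xs<b); print(n,a,p[:,k].mean(0).round().astype(int).tolist())
r=[]
a=[cv2.imread(f"rect_{n}.png",0) for n in("top","side")]
cv2.imwrite("pics/rect.png",cv2.resize(cv2.convertScaleAbs(np.hstack(a),alpha=1.3),None,fx=2,fy=2))
# lip top edge in heater frame
W,H=cloud(np.load("top0.npz")); q=np.radians(10.4); d=W-[.5722,.1808,0]
hx=d[...,0]*np.cos(q)+d[...,1]*np.sin(q); hy=-d[...,0]*np.sin(q)+d[...,1]*np.cos(q)
m=(abs(hx+.02)<.02)&(abs(hy)<.045)&(W[...,2]>.105)&(W[...,2]<.122)
print("lip top hx",np.percentile(hx[m],[2,50,98]).round(4),"hy",np.percentile(hy[m],[1,99]).round(4),"z",np.median(W[m][:,2]).round(4),m.sum())
```

```text
top -0.095 [76, 74, 74, 77, 82, 87, 91, 93, 94, 94, 94, 94, 92]
top -0.03 [92, 89, 83, 74, 64, 59, 62, 70, 79, 85, 88, 88, 86, 82, 77, 73, 71, 69, 67, 64, 60, 56, 52, 51, 55, 64, 75, 84, 91, 93, 94, 94, 94, 94, 93, 92, 88, 84]
top 0.055 [82, 72, 63, 55, 50, 48, 46, 45, 45, 48, 55, 66, 78, 87, 92, 94, 95, 95, 95, 95]
side -0.095 [143, 141, 134, 129, 131, 140, 146, 148, 148, 148, 149, 148, 142]
side -0.03 [141, 126, 107, 90, 86, 91, 94, 94, 94, 95, 95, 95, 94, 94, 94, 93, 93, 93, 93, 91, 89, 85, 82, 81, 87, 106, 123, 131, 132, 132, 131, 131, 131, 131, 130, 124, 115, 105]
side 0.055 [104, 93, 87, 83, 80, 78, 75, 72, 71, 75, 91, 113, 129, 139, 145, 147, 148, 148, 148, 148]
lip top hx [-0.0266 -0.0239 -0.0206] hy [-0.0353  0.0343] z 0.1137 195[ WARN:0@0.039] global loadsave.cpp:1063 imwrite_ Unsupported depth image for selected encoder is fallbacked to CV_8U.
```

View pics/rect.png

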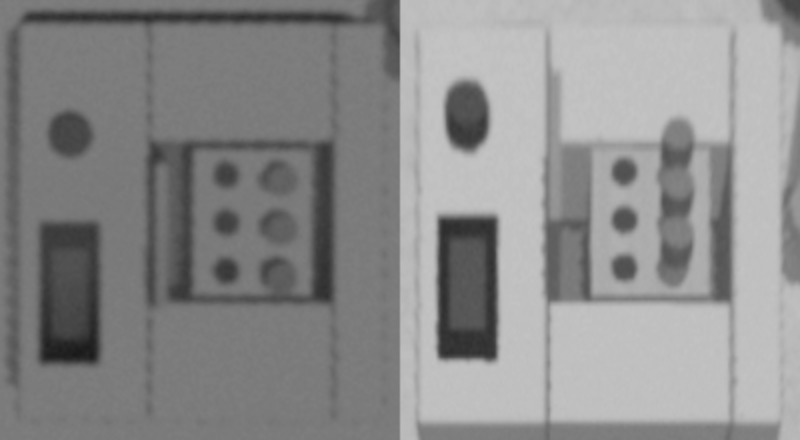

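The rectified views agree. The block's near edge is at heater x ≈ -4.7 mm and the lip face is at -20, so the gap is about 15.3 mm. That points to black (16 mm), so I'll try it first.

Create d.py:
```python
import sys,numpy as np
from scipy.spatial.transform import Rotation as R
from plant import r
x,y,z,yaw=map(float,sys.argv[1:5]); s=r.get_state()
A=R.from_euler('xyz',s["eef_rot"],degrees=True); B=R.from_euler('xyz',[180,0,yaw],degrees=True)
print("d",A.inv().apply(np.array([x,y,z])-s["tcp_pos"]).round(4),"rot",(A.inv()*B).as_rotvec(degrees=True).round(2),"F",s["contact_force"].round(1),"t",s["time_s"])
```

```bash
python3 d.py .5896 -.207 .20 166.3
```

```text
d [-0.5109  0.3148  0.0261] rot [ 0.08 -0.03 29.5 ] F [-0.5  0.5 -0.1] t 0.1
```

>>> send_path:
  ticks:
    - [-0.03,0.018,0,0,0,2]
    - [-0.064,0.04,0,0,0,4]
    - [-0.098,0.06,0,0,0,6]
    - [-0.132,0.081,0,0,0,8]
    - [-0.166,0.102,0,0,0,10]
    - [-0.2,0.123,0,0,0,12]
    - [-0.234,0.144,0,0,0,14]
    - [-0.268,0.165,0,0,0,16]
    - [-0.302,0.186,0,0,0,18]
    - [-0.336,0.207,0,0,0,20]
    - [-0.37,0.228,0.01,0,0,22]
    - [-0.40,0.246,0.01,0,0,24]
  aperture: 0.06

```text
refused: ticks[0]: [-0.03, 0.018, 0, 0, 0, 2] is not of type 'object' (schema: type "object"). Nothing was moved.
```

Refused on format, not on reach. It needs a list of objects with named fields.

>>> send_path:
  ticks:
    - {"x":-0.03,"y":0.018,"wz":2}
    - {"x":-0.064,"y":0.04,"wz":4}
    - {"x":-0.098,"y":0.06,"wz":6}
    - {"x":-0.132,"y":0.081,"wz":8}
    - {"x":-0.166,"y":0.102,"wz":10}
    - {"x":-0.2,"y":0.123,"wz":12}
    - {"x":-0.234,"y":0.144,"wz":14}
    - {"x":-0.268,"y":0.165,"wz":16}
    - {"x":-0.302,"y":0.186,"wz":18}
    - {"x":-0.336,"y":0.207,"wz":20}
    - {"x":-0.37,"y":0.228,"z":0.01,"wz":22}
    - {"x":-0.40,"y":0.246,"z":0.01,"wz":24}
  aperture: 0.06

```text
time_s: 1.1
tcp_pos: [0.5022, -0.3013, 0.215]
eef_rot: [179.9, -0.1, 171.7]
contact_force: [-1.0, -0.7, -0.5]
gripper_width: 0.0598
gripper_force: 0.0
```

```bash
python3 d.py .5896 -.207 .17 166.3
```

```text
d [-0.073   0.1059  0.045 ] rot [ 0.05 -0.1   5.42] F [-1.  -0.7 -0.5] t 1.1
```

>>> send_path:
  ticks:
    - {"x":-0.02,"y":0.03,"z":0.01,"wz":2}
    - {"x":-0.04,"y":0.058,"z":0.02,"wz":4}
    - {"x":-0.06,"y":0.086,"z":0.035,"wz":5.4}
    - {"x":-0.073,"y":0.106,"z":0.045,"wz":5.4}
    - {"x":-0.073,"y":0.106,"z":0.045,"wz":5.4}
    - {"x":-0.073,"y":0.106,"z":0.045,"wz":5.4}

```text
time_s: 1.6
tcp_pos: [0.5891, -0.208, 0.1701]
eef_rot: [-180.0, -0.2, 166.5]
contact_force: [-0.3, -0.4, 0.6]
gripper_width: 0.06
gripper_force: 0.0
```

```bash
python3 d.py .5896 -.207 .087 166.3
```

```text
d [-0.0005  0.0012  0.0831] rot [-0.02 -0.15  0.23] F [-0.3 -0.4  0.6] t 1.6
```

>>> send_path:
  ticks:
    - {"y":0.001,"z":0.03,"wz":0.2}
    - {"y":0.001,"z":0.06,"wz":0.2}
    - {"y":0.001,"z":0.083,"wz":0.2}
    - {"y":0.001,"z":0.083,"wz":0.2}

```text
time_s: 1.93
tcp_pos: [0.5855, -0.2087, 0.0842]
eef_rot: [-180.0, -0.4, 166.1]
contact_force: [-0.9, -0.3, -0.4]
gripper_width: 0.0601
gripper_force: 0.0
```

>>> send_path:
  ticks:
    - {}
    - {}
    - {}
    - {}
    - {}
  aperture: 0.02
  squeeze: 30

```text
time_s: 2.35
tcp_pos: [0.5902, -0.2086, 0.0903]
eef_rot: [180.0, 0.2, 166.2]
contact_force: [-0.6, -0.4, 4.3]
gripper_width: 0.0361
gripper_force: 30.0
```

Run:
```python
from h import *
from plant import r
c=[r.capture(n) for n in("side","top")]
a=c[0]["frame"][130:280,270:430,::-1]; b=c[1]["frame"][170:320,390:550,::-1]
cv2.imwrite("pics/g1.png",cv2.convertScaleAbs(cv2.resize(np.hstack([a,b]),None,fx=2.5,fy=2.5),alpha=1.4))
```

```text
(no output)
```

View pics/g1.png

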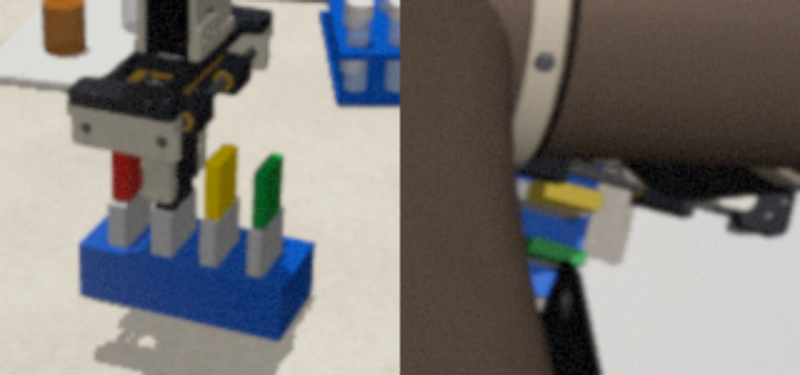

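The side view shows the gripper holding black (at about (170,190) in the crop), with its neighbours untouched; the width of 36.1 mm matches the handle. Now I'll lift it.

```bash
python3 d.py .5896 -.207 .22 166.3
```

```text
d [ 0.0007  0.0014 -0.1298] rot [-0.    0.15 -0.07] F [-0.9 -0.1  7.2] t 2.45
```

>>> send_path:
  ticks:
    - {"z":-0.01}
    - {"z":-0.035}
    - {"z":-0.065}
    - {"z":-0.095}
    - {"z":-0.125}
    - {"z":-0.14}

```text
time_s: 2.95
tcp_pos: [0.5904, -0.2087, 0.2336]
eef_rot: [180.0, 0.3, 166.2]
contact_force: [1.1, -0.2, 0.7]
gripper_width: 0.0357
gripper_force: 30.0
```

```bash
python3 d.py .5604 .1786 .235 -169.6
```

```text
d [ 0.1213  0.369  -0.002 ] rot [ -0.06   0.29 -24.17] F [ 1.1 -0.2  0.7] t 2.95
```

>>> send_path:
  ticks:
    - {"x":0.006,"y":0.018,"wz":-1}
    - {"x":0.016,"y":0.05,"wz":-3}
    - {"x":0.028,"y":0.085,"wz":-5.5}
    - {"x":0.04,"y":0.12,"wz":-8}
    - {"x":0.052,"y":0.155,"wz":-10.5}
    - {"x":0.064,"y":0.19,"wz":-13}
    - {"x":0.076,"y":0.225,"wz":-15.5}
    - {"x":0.088,"y":0.26,"wz":-18}
    - {"x":0.1,"y":0.295,"wz":-20}
    - {"x":0.11,"y":0.33,"wz":-22}
    - {"x":0.117,"y":0.355,"wz":-24}
    - {"x":0.1213,"y":0.369,"wz":-24.2}

```text
time_s: 3.95
tcp_pos: [0.559, 0.1818, 0.2292]
eef_rot: [180.0, 0.0, -169.4]
contact_force: [0.7, 1.0, -0.3]
gripper_width: 0.0359
gripper_force: 30.0
```

>>> send_path:
  ticks:
    - {}
    - {}
    - {}

```text
time_s: 4.2
tcp_pos: [0.5593, 0.1782, 0.2288]
eef_rot: [-180.0, -0.0, -169.6]
contact_force: [0.0, -0.7, -0.2]
gripper_width: 0.0356
gripper_force: 30.0
```

```bash
python3 d.py .5604 .1786 .185 -169.6;python3 - <<'E'
from h import *
from plant import r
c=r.capture("side"); np.savez("side1.npz",**c); W,H=cloud(c)
cv2.imwrite("pics/h1.png",cv2.convertScaleAbs(cv2.resize(c["frame"][180:440,190:420,::-1],None,fx=2.3,fy=2.3),alpha=1.1))
E
```

```text
d [-0.0011  0.0002  0.0438] rot [-0.01 -0.01 -0.04] F [ 0.  -0.7 -0.2] t 4.2
```

View pics/h1.png

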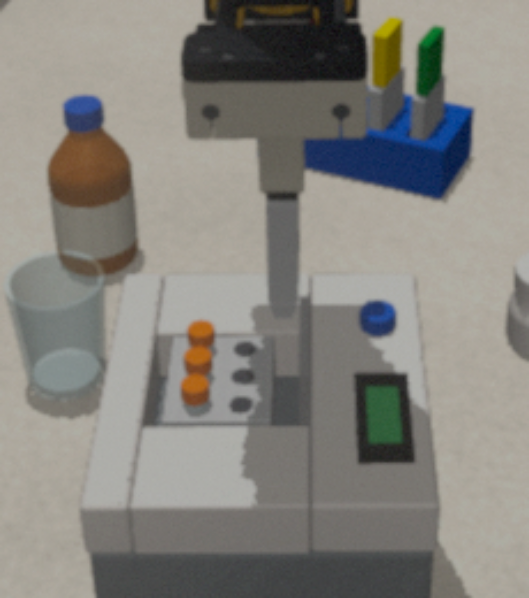

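Run:
```python
from h import *
W,H=cloud(np.load("side1.npz")); q=np.radians(10.4); d=W-[.5733,.1814,0]
hx=d[...,0]*np.cos(q)+d[...,1]*np.sin(q); hy=-d[...,0]*np.sin(q)+d[...,1]*np.cos(q); z=W[...,2]
for a,b in((.165,.175),(.175,.185),(.185,.195),(.195,.205),(.205,.213)):
    m=(abs(hx+.012)<.02)&(hy>.012)&(hy<.035)&(z>a)&(z<b); print(a,m.sum(),np.percentile(hx[m],[3,50,97]).round(4),np.median(hy[m]).round(4))
m=(abs(hx+.012)<.02)&(abs(hy)<.04)&(z>.13); print("bottom z",np.nanmin(z[m]).round(4))
```

```text
0.165 82 [-0.0196 -0.0124 -0.0052] 0.024
0.175 92 [-0.0197 -0.0126 -0.0054] 0.0239
0.185 90 [-0.0199 -0.0127 -0.0056] 0.024
0.195 99 [-0.02   -0.0129 -0.0047] 0.0238
0.205 78 [-0.0201 -0.0125 -0.0049] 0.024
bottom z 0.1466
```

>>> send_path:
  ticks:
    - {"x":-0.001,"z":0.015}
    - {"x":-0.001,"z":0.03}
    - {"x":-0.001,"z":0.042}
    - {"x":-0.001,"z":0.048}
    - {"x":-0.001,"z":0.052}
    - {"x":-0.001,"z":0.052}

```text
time_s: 4.75
tcp_pos: [0.5603, 0.1782, 0.1761]
eef_rot: [-180.0, -0.1, -169.7]
contact_force: [-0.7, 0.1, -0.6]
gripper_width: 0.0359
gripper_force: 30.0
```

```bash
python3 d.py .5604 .1786 .1322 -169.6
```

```text
d [-0.0002  0.0004  0.0439] rot [-0.03 -0.06 -0.06] F [-0.7  0.1 -0.6] t 4.75
```

>>> send_path:
  ticks:
    - {"z":0.005}
    - {"z":0.009}
    - {"z":0.012}
    - {"z":0.015}
    - {"z":0.015}

```text
time_s: 5.17
tcp_pos: [0.5601, 0.179, 0.1609]
eef_rot: [-180.0, -0.0, -169.6]
contact_force: [1.4, -0.1, -0.1]
gripper_width: 0.0354
gripper_force: 30.0
```

>>> send_path:
  ticks:
    - {"z":0.002}
    - {"z":0.004}
    - {"z":0.006}
    - {"z":0.006}

```text
time_s: 5.5
tcp_pos: [0.56, 0.1789, 0.1552]
eef_rot: [-180.0, -0.1, -169.6]
contact_force: [-2.9, -0.9, 0.9]
gripper_width: 0.0355
gripper_force: 30.0
```

>>> send_path:
  ticks:
    - {"z":0.002}
    - {"z":0.004}
    - {"z":0.006}
    - {"z":0.006}

```text
time_s: 5.83
tcp_pos: [0.56, 0.1789, 0.1489]
eef_rot: [-180.0, -0.1, -169.6]
contact_force: [-2.8, -0.4, -1.1]
gripper_width: 0.0358
gripper_force: 30.0
```

>>> send_path:
  ticks:
    - {"z":0.002}
    - {"z":0.004}
    - {"z":0.006}
    - {"z":0.006}

```text
time_s: 6.17
tcp_pos: [0.5602, 0.1789, 0.143]
eef_rot: [-180.0, -0.0, -169.6]
contact_force: [-2.8, -0.8, -1.6]
gripper_width: 0.0355
gripper_force: 30.0
```

>>> send_path:
  ticks:
    - {"z":0.002}
    - {"z":0.004}
    - {"z":0.006}
    - {"z":0.008}
    - {"z":0.008}

```text
time_s: 6.58
tcp_pos: [0.5602, 0.179, 0.135]
eef_rot: [-180.0, -0.0, -169.6]
contact_force: [-3.1, -0.2, -1.0]
gripper_width: 0.0359
gripper_force: 30.0
```

>>> send_path:
  ticks:
    - {"z":0.001}
    - {"z":0.002}
    - {"z":0.003}
    - {"z":0.003}

```text
time_s: 6.92
tcp_pos: [0.5604, 0.1791, 0.1324]
eef_rot: [-180.0, -0.0, -169.6]
contact_force: [-2.4, -0.8, 0.1]
gripper_width: 0.0355
gripper_force: 30.0
```

>>> send_path:
  ticks:
    - {"x":0.0005,"z":0.001}
    - {"x":0.001,"z":0.001}
    - {"x":0.001,"z":0.001}

```text
time_s: 7.17
tcp_pos: [0.5602, 0.1791, 0.1322]
eef_rot: [180.0, 0.1, -169.6]
contact_force: [-3.0, -2.3, 3.8]
gripper_width: 0.0357
gripper_force: 30.0
```

>>> send_path:
  ticks:
    - {"z":0.001}
    - {"z":0.001}
    - {"z":0.001}

```text
time_s: 7.42
tcp_pos: [0.5607, 0.1791, 0.1321]
eef_rot: [180.0, 0.2, -169.6]
contact_force: [-3.9, -1.7, 9.1]
gripper_width: 0.0357
gripper_force: 30.0
```

Black touched the floor at TCP z 0.1322, as predicted, with no vertical resistance on the way, and the block pushed back with about 3 N. I'll release it and check.

>>> send_path:
  ticks:
    - {"z":-0.001}
    - {"z":-0.001}
    - {"z":-0.001}
    - {"z":-0.001}
  aperture: 0.056

```text
time_s: 7.75
tcp_pos: [0.5598, 0.1791, 0.1314]
eef_rot: [180.0, 0.0, -169.6]
contact_force: [-0.4, 0.3, -0.3]
gripper_width: 0.0541
gripper_force: 0.0
```

>>> send_path:
  ticks:
    - {"z":-0.01}
    - {"z":-0.035}
    - {"z":-0.07}
    - {"z":-0.1}
    - {"z":-0.12}
    - {"z":-0.12}

```text
time_s: 8.25
tcp_pos: [0.5619, 0.1798, 0.2578]
eef_rot: [179.9, 0.5, -169.6]
contact_force: [0.4, 0.3, 0.7]
gripper_width: 0.0559
gripper_force: 0.0
```

Run:
```python
from h import *
from plant import r
c=r.capture("side"); np.savez("side2.npz",**c)
cv2.imwrite("pics/h2.png",cv2.convertScaleAbs(cv2.resize(c["frame"][270:440,215:395,::-1],None,fx=3.3,fy=3.3,interpolation=cv2.INTER_CUBIC),alpha=1.1))
W,H=cloud(c); q=np.radians(10.4); d=W-[.5733,.1814,0]
hx=d[...,0]*np.cos(q)+d[...,1]*np.sin(q); hy=-d[...,0]*np.sin(q)+d[...,1]*np.cos(q); z=W[...,2]
for a,b in((.09,.1),(.1,.11),(.11,.12),(.125,.14),(.14,.16),):
    m=(abs(hx+.012)<.02)&(hy>.01)&(hy<.035)&(z>a)&(z<b); print(a,m.sum(),np.percentile(hx[m],[3,50,97]).round(4),np.median(hy[m]).round(4))
m=(abs(hx+.012)<.02)&(abs(hy)<.02)&(z<.19)&(z>.12); print("top z",np.nanpercentile(z[m],97).round(4))
xs=np.arange(-.03,.08,.001)
for n in("side0","side2"):
    p=prof(np.load(n+".npz"),(.5733,.1814),10.4,.0855,xs,np.arange(.028,.034,.001)).mean(0).round().astype(int)
    print(n,p[15:35].tolist(),p[80:102].tolist())
```

```text
0.09 101 [-0.0248 -0.0147 -0.0046] 0.0249
0.1 95 [-0.0249 -0.0137 -0.0048] 0.0248
0.11 168 [-0.025  -0.0176 -0.0051] 0.0243
0.125 122 [-0.019  -0.0115 -0.0041] 0.0175
0.14 168 [-0.0192 -0.0118 -0.0045] 0.0176
top z 0.1665
side0 [94, 95, 95, 94, 91, 83, 75, 69, 66, 75, 100, 121, 131, 132, 131, 131, 130, 130, 131, 130] [132, 132, 131, 127, 116, 102, 91, 80, 71, 68, 68, 69, 69, 70, 75, 92, 114, 131, 141, 145, 147, 147]
side2 [89, 90, 91, 90, 90, 90, 90, 90, 89, 86, 86, 89, 93, 94, 94, 94, 96, 102, 117, 127] [141, 140, 140, 139, 133, 119, 97, 84, 75, 72, 72, 73, 73, 74, 80, 97, 121, 139, 149, 155, 156, 156]
```

View pics/h2.png

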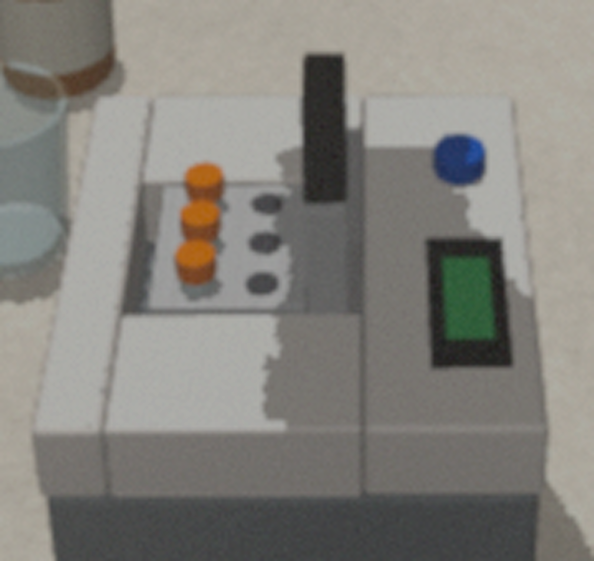

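The picture shows black upright in the gap at (325,130), with its top at 166 mm (165 expected, so it is fully down). The block has moved about 0.7 mm onto its spring, so the plate bears on both sides. The next thinner plate (14 mm) would rattle. The other three were never moved.

```bash
python3 -c "
from plant import r
print(r.get_state()['qd'].round(2)); print(r.close_job())"
```

```text
[ 0.04  1.91 -3.48 -1.17  1.62 -0.04]
the job is handed in; nothing more can be done
None
```

I handed the job in with the black plate (16 mm) fully down and snug in the gap; black was the only plate I tried, chosen because the cameras put the gap at about 15.3 mm, and red, yellow and green stayed untouched in the stand.

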